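# Clear up the kitting bench: full cartons, empty cartons, pliers

## Task

Clear up after the kitting job: lift each of the three look-alike white cartons to feel whether it still holds parts, then stand the full ones in the smooth-walled stock tray and the empty ones in the slatted crate, upright on the same narrow side they stand on now. Lay the pliers flat in the long low tool tray, and leave the bottle, the multimeter and the tin as they are.

Things in the scene. Friction and masses are not known exactly. Their poses are not given: they have to be found in the camera images.
- carton_a: One of three look-alike closed white cardboard cartons, each standing on a long narrow side: 105 mm long (its x), 48 mm wide (its y, the way to grip it), 72 mm high (its z, up). Origin at the centre of its underside. It may be full of heavy metal parts (0.40 to 0.65 kg in all) or empty (under 0.1 kg); nothing shows it from outside, and any carton may be either. It stands loose.
- carton_b: One of three look-alike closed white cardboard cartons, each standing on a long narrow side: 105 mm long (its x), 48 mm wide (its y, the way to grip it), 72 mm high (its z, up). Origin at the centre of its underside. It may be full of heavy metal parts (0.40 to 0.65 kg in all) or empty (under 0.1 kg); nothing shows it from outside, and any carton may be either. It stands loose.
- carton_c: One of three look-alike closed white cardboard cartons, each standing on a long narrow side: 105 mm long (its x), 48 mm wide (its y, the way to grip it), 72 mm high (its z, up). Origin at the centre of its underside. It may be full of heavy metal parts (0.40 to 0.65 kg in all) or empty (under 0.1 kg); nothing shows it from outside, and any carton may be either. It stands loose.
- pliers: Long-nose pliers lying flat on the bench, 167 mm long (their y), 45 mm wide over the handles (their x), 13 mm thick (z up), 0.16 kg. Origin at the middle of the length and width, on the underside. Handles towards +y (from y = -5 to 83 mm, both 12 mm thick), jaws towards -y. Loose.
- stock_tray: Stock tray: grey plastic tray with closed, smooth walls and a blank card on its front, fixed to the bench, 170 mm (x) by 220 mm (y), 41 mm high, walls 5 mm, floor 5 mm thick. Origin at the centre of its underside, z up. It stands on one side of the bench, left or right, and the crate on the other.
- crate: Crate for empties: plywood crate with slatted walls (gaps between the slats), fixed to the bench, 170 mm (x) by 220 mm (y), 50 mm high, walls 6 mm, floor 6 mm thick. Origin at the centre of its underside, z up. On the other side of the bench than the stock tray, left or right.
- tool_tray: Tool tray: long, low dark steel tray with a black mat inside, fixed at the back of the bench, 140 mm (x) by 240 mm (y), 25 mm high, walls 4 mm, floor with mat 5 mm. Origin at the centre of its underside, z up, its length along its y.
- bottle: Bystander: small white screw-cap bottle, diameter 40 mm, 80 mm high, standing loose. Origin at the centre of its underside.
- multimeter: Bystander: hand-held multimeter lying face up, loose, 140 mm (its x) by 68 mm (its y), 43 mm high. Origin at the centre of its underside.
- tin: Bystander: white lidded tin, diameter 70 mm, 102 mm high, standing loose at the back. Origin at the centre of its underside.

How it is judged:
At the end, for the whole second after the job is handed in: Each full carton (over 2 N on the floor) in the stock tray, each empty one in the crate: on its floor within 7 mm, within 55 mm (x) and 82 mm (y) of centre, within 0.15 rad of upright. Pliers flat on the tool tray's floor, within 52 mm (x) and 45 mm (y) of centre. All at rest (((x of carton_a in the frame of stock_tray between -0.055 and 0.055 m and y of carton_a in the frame of stock_tray between -0.082 and 0.082 m and z of carton_a in the frame of stock_tray between 0 and 0.012 m and contact force between carton_a and stock_tray above 2 N) or (x of carton_a in the frame of crate between -0.055 and 0.055 m and y of carton_a in the frame of crate between -0.082 and 0.082 m and z of carton_a in the frame of crate between 0 and 0.013 m and contact force between carton_a and crate below 2 N)) and angle between each of carton_a, carton_b, carton_c, pliers's own z axis and vertical below 0.15 rad and linear speed of each of carton_a, carton_b, carton_c, pliers below 0.02 m/s and ((x of carton_b in the frame of stock_tray between -0.055 and 0.055 m and y of carton_b in the frame of stock_tray between -0.082 and 0.082 m and z of carton_b in the frame of stock_tray between 0 and 0.012 m and contact force between carton_b and stock_tray above 2 N) or (x of carton_b in the frame of crate between -0.055 and 0.055 m and y of carton_b in the frame of crate between -0.082 and 0.082 m and z of carton_b in the frame of crate between 0 and 0.013 m and contact force between carton_b and crate below 2 N)) and ((x of carton_c in the frame of stock_tray between -0.055 and 0.055 m and y of carton_c in the frame of stock_tray between -0.082 and 0.082 m and z of carton_c in the frame of stock_tray between 0 and 0.012 m and contact force between carton_c and stock_tray above 2 N) or (x of carton_c in the frame of crate between -0.055 and 0.055 m and y of carton_c in the frame of crate between -0.082 and 0.082 m and z of carton_c in the frame of crate between 0 and 0.013 m and contact force between carton_c and crate below 2 N)) and x of pliers in the frame of tool_tray between -0.052 and 0.052 m and y of pliers in the frame of tool_tray between -0.045 and 0.045 m and z of pliers in the frame of tool_tray below 0.012 m); the robot touches nothing.
It fails at once if the bottle is moved by more than 30 mm or tipped over (distance of bottle from where it was at the start of the episode above 0.03 m or angle between bottle's own z axis and vertical above 0.5 rad).
It fails at once if the multimeter is moved by more than 30 mm or tipped over (distance of multimeter from where it was at the start of the episode above 0.03 m or angle between multimeter's own z axis and vertical above 0.5 rad).
It fails at once if the tin is moved by more than 30 mm or tipped over (distance of tin from where it was at the start of the episode above 0.03 m or angle between tin's own z axis and vertical above 0.5 rad).
It also fails if it takes over 72 s, if anything falls off the work surface, if the arm or the gripper's body presses on something with over 40 N, if the wrist force passes 120 N, or if a joint passes its speed limit or range.

## Robot

A 6-joint arm with a two-finger parallel gripper is mounted at the origin on a cart in front of the work surface, level with it; the furniture and walls round the work are solid. World frame = base frame: x ahead of the robot, y to its left, z up, the work surface at z = 0. Lengths are in m, angles in rad, forces in N, time in s.
With the tool pointing down it reaches from about 0.425 to 0.95 m from the base axis. Payload 3.5 kg.
Tool frame: the origin (TCP) lies at the very end of the fingers, on their centre line; the grasp point (between the pads) lies 19 mm behind it; x points along the fingers, z is the direction in which the jaws open and shut, and the axes are right-handed (so a half turn about x gives the same grasp; the last joint's range is limited). The gripper opens to 85 mm and grips with 20 to 120 N. Pads are 22 mm wide; open, the fingers measure 114 mm over their backs; the gripper's body (76 mm by 85 mm) begins 54 mm behind the grasp point. The pads swing forward as they close: fully open they stand 13 mm farther back than shut.
Start: joints at [1, 0.286, 1.577, -0, 1.279, -0.15], TCP at [0.276, 0.616, 0.231] pointing down, gripper open.
Joint ranges: [-2.77, 2.77], [-0.9, 2.22], [0.21, 2.48], [-1.53, 4.67], [0.24, 2.81], [-2.84, 2.84]. Speed limits (rad/s): [2.79, 2.79, 3.14, 3.14, 3.14, 3.14].

## Interface

Orientations are given as a unit quaternion [x, y, z, w].
In Python, from plant import ctrl, cams gives the robot as it stands.
- The arm moves only by the tool play_rows, never from a script. Its argument "rows" is a list of rows, each a list of 3 entries, a list of its own where there are three numbers: the opening in per cent of the stroke, from 0 (shut) to 100 (fully open), then the shift along the tool's x, y, z in units of 0.3 m (1.0 is 0.3 m), then the turn, a rotation vector about the tool's x, y, z in units of pi/2 rad (1.0 is pi/2 rad). A call has 1 to 10 rows; each row is the pose to reach, as a shift and turn from the pose commanded when the call began, along the tool's axes at that moment; what a row does not reach only later rows make up. A row lasts 1/12 s, in which the tool goes at most 41.7 mm and 7.16 degrees, less where a joint would pass 70% of its speed; a pose out of reach is approached as far as the arm can. A call with a number of a shift or a turn outside -1 to 1 is refused whole. A call with a gripper value outside its range is refused whole. The fingers move at their own pace and stop on an object; "force" is the grip in N (left out, the last holds). Time passes only in rows, so rows that repeat a pose let the fingers close. It gives the time, the measured TCP pose, the force and the opening at its end, in the units of the state.
- ctrl.get_state(): the state, without advancing time (a new reading comes with each control period).
- cams.read_camera(name): name is "side" or "top" or "wrist"; returns a dict with "color" (420x560x3 uint8, red, green, blue), "fx", "fy", "cx", "cy" (pixels), "view" (4x4, takes a point from world to camera coordinates). Camera axes: x right, y down, z forward; pixel columns grow to the right and rows downward; lengths in m; the calibration is good to about 2 mm. A picture is of the moment at which its call begins. There is no depth.
- ctrl.sign_off(): hands the job in, once; it reports no verdict.
The state is a dict: "time": time; "qpos": joint angles; "dq": joint speeds; "joint_efforts": joint torques, N m; "eef_pos": TCP position; "tcp_rot": TCP orientation; "contact_force": force on the tool from outside, world axes, zero at the start; "wrist_torque": the same for the moment, N m; "opening": opening from 0.0 (shut) to 1.0 (fully open).
Only numpy, scipy, OpenCV 4.12 (cv2) and the standard library are available. Lean on these libraries where they do the work, as an engineer would, in place of code of your own. Each camera call takes 0.05 s, during which the arm holds its last target. There are 200 camera calls.

## Working session

There is one attempt and no reset: what is moved stays moved. The work goes in short steps, Python scripts to look and compute and a tool call to move; the robot and the scene stay as the last step left them, time stands still between calls to the robot, and variables do not carry over. Pictures are saved under pics/ and viewed, about 8 in all and at most 12, crops included, and the job is handed in when it is done.

Besides the shell and the picture viewer there is one more tool, called after "Call:" as name(argument=value, ...), one argument or row to a line, values as JSON. play_rows: Moves the arm, as the interface text tells. Shifts and turns lie within -1 to 1; 1 stands for 0.3 m of shift or pi/2 rad of turn. Its arguments: {"type":"object","properties":{"rows":{"type":"array"},"force":{"type":"number"}},"required":["rows"]}

```bash
mkdir -p pics; ls; cat > h.py <<'E'
import numpy as np, cv2
from plant import ctrl, cams
from scipy.spatial.transform import Rotation as R
def shot(n,f=None):
    c=cams.read_camera(n)
    if f: cv2.imwrite('pics/'+f,c['color'][:,:,::-1])
    return c
def ray(c,u,v,z):
    V=np.array(c['view']);Rm=V[:3,:3];o=-Rm.T@V[:3,3]
    d=Rm.T@np.array([(u-c['cx'])/c['fx'],(v-c['cy'])/c['fy'],1])
    return o+d*(z-o[2])/d[2]
def proj(c,p):
    q=np.array(c['view'])[:3]@np.append(p,1); return c['fx']*q[0]/q[2]+c['cx'],c['fy']*q[1]/q[2]+c['cy']
def move(p,yaw_z=None,down=True):
    """shift/turn in tool units to reach world p with jaw axis at yaw (tool down)"""
    s=ctrl.get_state();r=R.from_quat(s['tcp_rot']);out=r.inv().apply(np.array(p)-s['eef_pos'])/.3
    print('shift',out.round(3),end=' ')
    if yaw_z is not None:
        zs=np.array([np.cos(yaw_z),np.sin(yaw_z),0]);best=None
        for k in(1,-1):
            x=np.array([0,0,-1.]);z=k*zs;y=np.cross(z,x)
            t=(r.inv()*R.from_matrix(np.c_[x,y,z])).as_rotvec()/(np.pi/2)
            print('turn',t.round(3),end=' ')
    print()
E
python3 - <<'E'
from h import *
import pickle
s=ctrl.get_state();print(s)
a=shot('top','top0.png');b=shot('side','side0.png');pickle.dump((a,b),open('v0.pkl','wb'))
for c in(a,b):
  V=np.array(c['view']);print(c['fx'],c['cx'],c['cy'],(-V[:3,:3].T@V[:3,3]).round(3),V[:3,:3].round(2).tolist())
E
```

```text
pics
{'time': 0.0, 'qpos': array([ 9.99994918e-01,  2.87196524e-01,  1.57818794e+00, -1.77247110e-05,
        1.27858354e+00, -1.49986226e-01]), 'dq': array([-1.83842325e-04, -1.46501179e-03,  6.59561231e-04,  9.84040900e-04,
       -1.34011022e-03,  5.82791641e-06]), 'joint_efforts': array([-8.84798283e-06, -4.05963814e+01, -2.92636800e+01, -1.29657524e-04,
        5.79869054e-03, -1.68544295e-05]), 'eef_pos': array([0.2753492 , 0.61556418, 0.22992067]), 'tcp_rot': array([-0.38489666,  0.59416342,  0.38419318,  0.59263816]), 'contact_force': array([ 0.41056865, -0.09033576,  0.59109621]), 'wrist_torque': array([-0.02593129,  0.00449277,  0.00446226]), 'opening': 1.0045978483789286}
396.4293562917374 277.8191431005272 209.10453687296462 [ 0.407 -0.071  1.201] [[0.02, -1.0, 0.01], [-0.98, -0.02, -0.17], [0.17, -0.01, -0.99]]
539.8047339281277 278.4068999251284 210.9784770364597 [-0.528 -0.494  1.198] [[0.35, -0.94, 0.0], [-0.64, -0.24, -0.73], [0.69, 0.25, -0.68]]
```

View pics/top0.png

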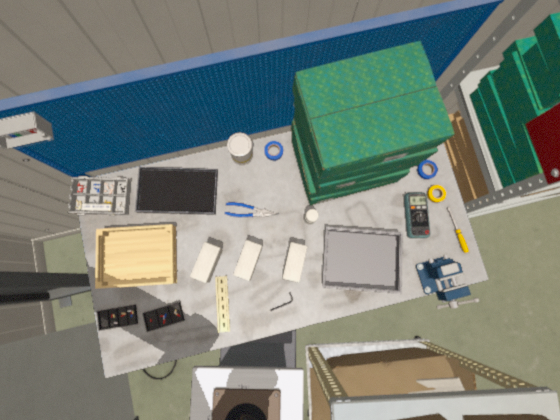

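View pics/side0.png

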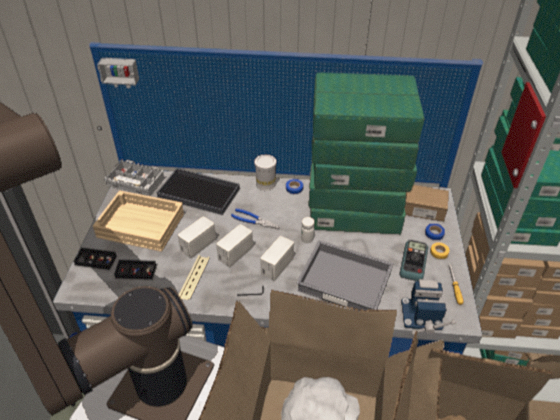

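Top view: crate at (136,256), stock tray at (361,258), tool tray at (177,190). Cartons are at (206,262), (248,258) and (294,260), pliers at (250,211), bottle at (312,215), multimeter at (417,215) and tin at (240,145). A tall stack of green boxes stands behind the stock tray.

```bash
python3 - <<'E'
from h import *
import pickle
a,b=pickle.load(open('v0.pkl','rb'))
P=lambda u,v,z:ray(a,u,v,z).round(3)
for n,u,v,z in [('crateTL',97,229,.05),('crTR',174,225,.05),('crBL',100,287,.05),('crBR',176,284,.05),('stTL',325,227,.041),('stTR',399,230,.041),('stBL',323,287,.041),('stBR',398,291,.041),('ttTL',139,170,.025),('ttTR',217,170,.025),('ttBL',137,211,.025),('ttBR',215,214,.025),('bottle',312,214,.08),('tin',239,144,.1),('meter',417,215,.043),('plH',227,208,.01),('plTip',277,214,.01),('stack',306,200,.1)]: print(n,P(u,v,z))
c=a['color'].astype(int);m=((c.min(2)>165)&(c.max(2)-c.min(2)<45)).astype(np.uint8)*255
m[:235]=0;m[290:]=0;m[:,:185]=0;m[:,320:]=0
for k in cv2.findContours(m,0,2)[0]:
  if cv2.contourArea(k)<200: continue
  r=cv2.minAreaRect(k);bx=cv2.boxPoints(r);w=np.array([ray(a,u,v,.072) for u,v in bx])
  e=[w[1]-w[0],w[2]-w[1]];L=max(e,key=np.linalg.norm);print('carton',r,w.mean(0).round(3),[np.linalg.norm(x).round(3) for x in e],'long yaw',np.degrees(np.arctan2(L[1],L[0])).round(1))
hsv=cv2.cvtColor(a['color'],cv2.COLOR_RGB2HSV);mb=cv2.inRange(hsv,(100,120,60),(130,255,255));mb[:195]=0;mb[225:]=0;mb[:,:220]=0;mb[:,285:]=0
ys,xs=np.nonzero(mb);print('blue',xs.min(),xs.max(),ys.min(),ys.max())
im=a['color'][190:300,185:405,::-1];im=cv2.resize(im,None,fx=3.6,fy=3.6,interpolation=2);cv2.imwrite('pics/c1.png',im)
E
```

```text
crateTL [0.537 0.448 0.05 ]
crTR [0.554 0.225 0.05 ]
crBL [0.372 0.423 0.05 ]
crBR [0.384 0.208 0.05 ]
stTL [ 0.558 -0.218  0.041]
stTR [ 0.554 -0.436  0.041]
stBL [ 0.384 -0.212  0.041]
stBR [ 0.377 -0.428  0.041]
ttTL [0.724 0.349 0.025]
ttTR [0.729 0.111 0.025]
ttBL [0.597 0.345 0.025]
ttBR [0.593 0.111 0.025]
bottle [ 0.59  -0.175  0.08 ]
tin [0.788 0.039 0.1  ]
meter [ 0.6   -0.491  0.043]
plH [0.614 0.077 0.01 ]
plTip [ 0.599 -0.075  0.01 ]
stack [ 0.626 -0.156  0.1  ]
carton ((252.0, 262.0), (54.0, 134.0), 90.0) [ 0.451 -0.008  0.072] [np.float64(0.383), np.float64(0.152)] long yaw -88.8
blue 226 253 203 216
```

View pics/c1.png

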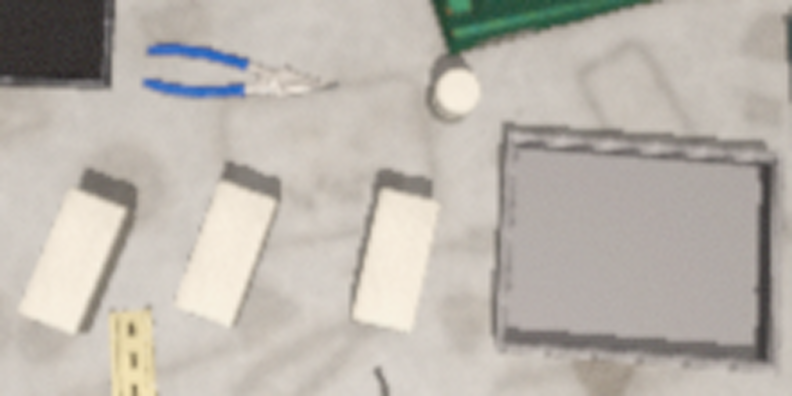

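```bash
python3 - <<'E'
from h import *
import pickle
a,b=pickle.load(open('v0.pkl','rb'))
for C in [[(80,188),(130,208),(78,333),(20,312)],[(228,178),(280,198),(232,327),(177,304)],[(383,188),(438,203),(410,331),(353,318)]]:
  w=np.array([ray(a,u/3.6+185-.4,v/3.6+190-.4,.072) for u,v in C]);L=w[0]+w[1]-w[2]-w[3];W=w[0]+w[3]-w[1]-w[2];ctr=w.mean(0)
  yaw=np.arctan2(W[1],W[0]); yl=np.arctan2(L[1],L[0])
  print(ctr.round(3),(np.linalg.norm(L)/2).round(3),(np.linalg.norm(W)/2).round(3),'long',np.degrees(yl).round(1),'side cam',np.round(proj(b,ctr)))
  move([*ctr[:2],.15],yl+np.pi/2)
print(np.round([proj(b,p) for p in ([.6,-.175,.08],[.468,-.323,.005],[.462,.326,.006],[.661,.229,.005],[.607,0,.01])]))
E
```

```text
[0.448 0.122 0.072] 0.105 0.046 long -21.7 side cam [196. 228.]
shift [ 0.269 -1.198 -1.265] turn [-0.027 -0.001 -0.   ] turn [ 1.973 -0.     0.002] 
[0.457 0.003 0.072] 0.106 0.045 long -19.5 side cam [235. 236.]
shift [ 0.27  -1.388 -1.615] turn [-0.051 -0.001 -0.   ] turn [ 1.949 -0.     0.002] 
[ 0.454 -0.128  0.072] 0.103 0.045 long -12.0 side cam [276. 249.]
shift [ 0.271 -1.555 -2.019] turn [-0.134 -0.001 -0.   ] turn [ 1.866e+00 -1.000e-03  2.000e-03] 
[[308. 217.]
 [342. 279.]
 [142. 224.]
 [198. 193.]
 [256. 218.]]
```

Call:
play_rows(
  rows=[
    [100,[0.1,-0.95,-1],[-0.03,0,0]],
    [100,[0.1,-0.95,-1],[-0.03,0,0]],
    [100,[0.1,-0.95,-1],[-0.03,0,0]],
    [100,[0.1,-0.95,-1],[-0.03,0,0]],
    [100,[0.1,-0.95,-1],[-0.03,0,0]],
    [100,[0.1,-0.95,-1],[-0.03,0,0]],
    [100,[0.1,-0.95,-1],[-0.03,0,0]],
    [100,[0.1,-0.95,-1],[-0.03,0,0]],
    [100,[0.1,-0.95,-1],[-0.03,0,0]],
    [100,[0.1,-0.95,-1],[-0.03,0,0]],
  ],
  force=50,
)

```text
time: 0.93
eef_pos: [0.4131, 0.2238, 0.2008]
tcp_rot: [-0.398, 0.584, 0.398, 0.584]
contact_force: [0.3, 0.6, 0.5]
opening: 1.001
```

```bash
python3 - <<'E'
from h import *
s=ctrl.get_state();print(s['time'],s['eef_pos'].round(3),R.from_quat(s['tcp_rot']).as_matrix().round(2).tolist(),s['contact_force'].round(2))
move([.448,.122,.12],np.radians(68.3));move([.448,.122,.038],np.radians(68.3))
E
```

```text
0.9333 [0.413 0.224 0.201] [[-0.0, -0.93, 0.36], [-0.0, 0.36, 0.93], [-1.0, 0.0, -0.0]] [0.32 0.56 0.54]
shift [ 0.269 -0.232 -0.273] turn [ 0.003 -0.    -0.   ] turn [-1.997  0.    -0.   ] 
shift [ 0.543 -0.232 -0.273] turn [ 0.003 -0.    -0.   ] turn [-1.997  0.    -0.   ]
```

Call:
play_rows(
  rows=[
    [100,[0.15,-0.23,-0.27],[0,0,0]],
    [100,[0.15,-0.23,-0.27],[0,0,0]],
    [100,[0.15,-0.23,-0.27],[0,0,0]],
    [100,[0.3,-0.23,-0.27],[0,0,0]],
    [100,[0.42,-0.23,-0.27],[0,0,0]],
    [100,[0.54,-0.23,-0.27],[0,0,0]],
    [0,[0.54,-0.23,-0.27],[0,0,0]],
    [0,[0.54,-0.23,-0.27],[0,0,0]],
    [0,[0.54,-0.23,-0.27],[0,0,0]],
    [0,[0.54,-0.23,-0.27],[0,0,0]],
  ],
  force=50,
)

```text
time: 1.77
eef_pos: [0.45, 0.1257, 0.042]
tcp_rot: [-0.399, 0.583, 0.398, 0.586]
contact_force: [-0.1, 1.5, -5.6]
opening: 0.555
```

Call:
play_rows(
  rows=[
    [0,[0,0,0],[0,0,0]],
    [0,[0,0,0],[0,0,0]],
    [0,[-0.03,0,0],[0,0,0]],
    [0,[-0.1,0,0],[0,0,0]],
    [0,[-0.2,0,0],[0,0,0]],
    [0,[-0.3,0,0],[0,0,0]],
    [0,[-0.3,0,0],[0,0,0]],
    [0,[-0.3,0,0],[0,0,0]],
    [0,[-0.3,0,0],[0,0,0]],
  ],
)

```text
time: 2.52
eef_pos: [0.4463, 0.1252, 0.1278]
tcp_rot: [-0.398, 0.585, 0.399, 0.583]
contact_force: [-1.0, -0.6, -5.7]
opening: 0.55
```

```bash
cat > g.py <<'E'
import sys
from h import *
s=ctrl.get_state();print(s['time'],s['eef_pos'].round(4),s['qpos'].round(2),s['contact_force'].round(2),round(s['opening'],3))
for a in sys.argv[1:]:
    x,y,z,d=map(float,a.split(','));move([x,y,z],np.radians(d))
E
python3 g.py .466,-.383,.17,89 .466,-.383,.06,89
```

```text
2.5167 [0.4463 0.1252 0.1278] [ 0.05 -0.07  2.17 -0.    1.05 -1.14] [-0.95 -0.58 -5.71] 0.55
shift [-0.14  -0.679 -1.553] turn [-0.227 -0.001 -0.002] turn [ 1.773e+00 -3.000e-03  1.000e-03] 
shift [ 0.226 -0.68  -1.553] turn [-0.227 -0.001 -0.002] turn [ 1.773e+00 -3.000e-03  1.000e-03]
```

Call:
play_rows(
  rows=[
    [0,[-0.12,-0.05,-0.1],[0,0,0]],
    [0,[-0.14,-0.435,-1],[-0.23,0,0]],
    [0,[-0.14,-0.435,-1],[-0.23,0,0]],
    [0,[-0.14,-0.435,-1],[-0.23,0,0]],
    [0,[-0.14,-0.435,-1],[-0.23,0,0]],
    [0,[-0.14,-0.435,-1],[-0.23,0,0]],
    [0,[-0.14,-0.435,-1],[-0.23,0,0]],
    [0,[-0.14,-0.435,-1],[-0.23,0,0]],
    [0,[-0.14,-0.435,-1],[-0.23,0,0]],
    [0,[-0.14,-0.435,-1],[-0.23,0,0]],
  ],
)

```text
time: 3.35
eef_pos: [0.4588, -0.2063, 0.169]
tcp_rot: [-0.495, 0.505, 0.496, 0.503]
contact_force: [0.3, -0.2, -5.5]
opening: 0.552
```

```bash
python3 g.py .466,-.383,.12,89 .466,-.383,.05,89; python3 -c "
from h import *
shot('wrist','w1.png')"
```

```text
3.35 [ 0.4588 -0.2063  0.169 ] [-0.62 -0.03  2.05 -0.    1.13 -2.18] [ 0.28 -0.2  -5.5 ] 0.552
shift [ 0.164 -0.035 -0.588] turn [ 0.    -0.001 -0.002] turn [-2.e+00  3.e-03 -1.e-03] 
shift [ 0.397 -0.035 -0.588] turn [ 0.    -0.001 -0.002] turn [-2.e+00  3.e-03 -1.e-03]
```

View pics/w1.png

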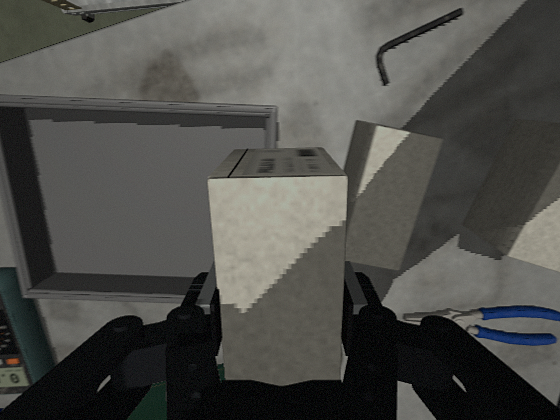

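The wrist view shows the carton gripped squarely, with the stock tray to its left (pixels 0–277, 95–300) and clear. Lowering it now.

Call:
play_rows(
  rows=[
    [0,[0,-0.035,-0.59],[0,0,0]],
    [0,[0,-0.035,-0.59],[0,0,0]],
    [0,[0,-0.035,-0.59],[0,0,0]],
    [0,[0,-0.035,-0.59],[0,0,0]],
    [0,[0,-0.035,-0.59],[0,0,0]],
    [0,[0.12,-0.035,-0.59],[0,0,0]],
    [0,[0.24,-0.035,-0.59],[0,0,0]],
    [0,[0.34,-0.035,-0.59],[0,0,0]],
    [0,[0.38,-0.035,-0.59],[0,0,0]],
    [0,[0.38,-0.035,-0.59],[0,0,0]],
  ],
)

```text
time: 4.23
eef_pos: [0.4652, -0.3742, 0.0509]
tcp_rot: [-0.492, 0.503, 0.502, 0.503]
contact_force: [-1.1, 0.6, -6.3]
opening: 0.552
```

Call:
play_rows(
  rows=[
    [0,[0.01,0,0],[0,0,0]],
    [0,[0.02,0,0],[0,0,0]],
    [0,[0.02,0,0],[0,0,0]],
  ],
)

```text
time: 4.48
eef_pos: [0.4694, -0.3796, 0.0532]
tcp_rot: [-0.498, 0.503, 0.496, 0.503]
contact_force: [-0.8, -0.1, -6.5]
opening: 0.549
```

Call:
play_rows(
  rows=[
    [0,[0,0,0],[0,0,0]],
    [0,[0.01,0,0],[0,0,0]],
    [0,[0.02,0,0],[0,0,0]],
    [0,[0.02,0,0],[0,0,0]],
  ],
)

```text
time: 4.82
eef_pos: [0.4691, -0.3798, 0.0471]
tcp_rot: [-0.498, 0.503, 0.496, 0.503]
contact_force: [-0.4, 0.4, -0.3]
opening: 0.55
```

Call:
play_rows(
  rows=[
    [66,[0,0,0],[0,0,0]],
    [66,[0,0,0],[0,0,0]],
    [66,[-0.06,0,0],[0,0,0]],
    [66,[-0.2,0,0],[0,0,0]],
    [80,[-0.35,0,0],[0,0,0]],
    [100,[-0.4,0.03,0.5],[0.2,0,0]],
    [100,[-0.4,0.03,0.9],[0.22,0,0]],
    [100,[-0.4,0.03,0.9],[0.22,0,0]],
    [100,[-0.4,0.03,0.9],[0.22,0,0]],
    [100,[-0.4,0.03,0.9],[0.22,0,0]],
  ],
)

```text
time: 5.65
eef_pos: [0.4636, -0.1698, 0.1627]
tcp_rot: [-0.403, 0.581, 0.402, 0.582]
contact_force: [1.7, 0.5, 0.4]
opening: 1.002
```

```bash
python3 g.py .457,.003,.12,70.5 .457,.003,.038,70.5 .454,-.128,.12,78 .454,-.128,.038,78
```

```text
5.65 [ 0.4636 -0.1698  0.1627] [-0.56 -0.05  2.08  0.    1.11 -1.77] [1.68 0.54 0.38] 1.002
shift [0.142 0.223 0.531] turn [-0.012 -0.     0.001] turn [1.988 0.002 0.   ] 
shift [0.415 0.224 0.531] turn [-0.012 -0.     0.001] turn [1.988 0.002 0.   ] 
shift [0.142 0.079 0.119] turn [-0.095 -0.     0.001] turn [1.905e+00 2.000e-03 1.000e-03] 
shift [0.415 0.08  0.119] turn [-0.095 -0.     0.001] turn [1.905e+00 2.000e-03 1.000e-03]
```

Call:
play_rows(
  rows=[
    [100,[0,0.08,0.12],[-0.095,0,0]],
    [100,[0,0.08,0.12],[-0.095,0,0]],
    [100,[0.1,0.08,0.12],[-0.095,0,0]],
    [100,[0.1,0.08,0.12],[-0.095,0,0]],
  ],
)

```text
time: 5.98
eef_pos: [0.4516, -0.1272, 0.1286]
tcp_rot: [-0.444, 0.55, 0.447, 0.548]
contact_force: [-0.1, 1.4, -0.7]
opening: 1.006
```

```bash
python3 g.py .454,-.128,.038,78
```

```text
5.9833 [ 0.4516 -0.1272  0.1286] [-0.49 -0.06  2.15 -0.    1.05 -1.85] [-0.12  1.36 -0.69] 1.006
shift [ 0.302 -0.01  -0.001] turn [ 0.001  0.001 -0.003] turn [-1.999e+00  5.000e-03  1.000e-03]
```

Call:
play_rows(
  rows=[
    [100,[0.12,-0.01,0],[0,0,0]],
    [100,[0.22,-0.01,0],[0,0,0]],
    [100,[0.29,-0.01,0],[0,0,0]],
    [0,[0.29,-0.01,0],[0,0,0]],
    [0,[0.29,-0.01,0],[0,0,0]],
    [0,[0.29,-0.01,0],[0,0,0]],
    [0,[0.29,-0.01,0],[0,0,0]],
    [0,[0.29,-0.01,0],[0,0,0]],
    [0,[0.29,-0.01,0],[0,0,0]],
    [0,[0.27,-0.01,0],[0,0,0]],
  ],
)

```text
time: 6.82
eef_pos: [0.4563, -0.1295, 0.0506]
tcp_rot: [-0.445, 0.55, 0.445, 0.549]
contact_force: [-0.5, 0.3, -5.2]
opening: 0.551
```

Call:
play_rows(
  rows=[
    [0,[-0.08,0,0],[0,0,0]],
    [0,[-0.2,0,0],[0,0,0]],
    [0,[-0.3,0,0],[0,0,0]],
    [0,[-0.4,0,0],[0,0,0]],
    [0,[-0.4,0,0],[0,0,0]],
    [0,[-0.4,0,0],[0,0,0]],
    [0,[-0.4,0,0],[0,0,0]],
  ],
)

```text
time: 7.4
eef_pos: [0.4551, -0.1288, 0.1686]
tcp_rot: [-0.444, 0.55, 0.446, 0.549]
contact_force: [-0.8, 0.2, -5.3]
opening: 0.551
```

```bash
python3 g.py .467,-.265,.17,89 .46,.386,.17,95 .46,.266,.17,95
```

```text
7.4 [ 0.4551 -0.1288  0.1686] [-0.49 -0.1   2.12 -0.    1.13 -1.85] [-0.84  0.16 -5.29] 0.551
shift [-0.006 -0.133 -0.436] turn [-0.122  0.001 -0.002] turn [ 1.878e+00 -3.000e-03 -1.000e-03] 
shift [-0.002  0.34   1.682] turn [-0.188  0.001 -0.002] turn [ 1.812e+00 -3.000e-03 -1.000e-03] 
shift [-0.003  0.257  1.291] turn [-0.188  0.001 -0.002] turn [ 1.812e+00 -3.000e-03 -1.000e-03]
```

Call:
play_rows(
  rows=[
    [0,[0,-0.17,-0.585],[-0.12,0,0]],
    [0,[0,-0.17,-0.585],[-0.12,0,0]],
    [0,[0,-0.17,-0.585],[-0.12,0,0]],
    [0,[0,-0.17,-0.585],[-0.12,0,0]],
    [0,[0,-0.17,-0.585],[-0.12,0,0]],
    [0,[0.12,-0.17,-0.585],[-0.12,0,0]],
    [0,[0.2,-0.17,-0.585],[-0.12,0,0]],
    [0,[0.2,-0.17,-0.585],[-0.12,0,0]],
  ],
)

```text
time: 8.07
eef_pos: [0.4647, -0.3076, 0.1007]
tcp_rot: [-0.488, 0.506, 0.501, 0.505]
contact_force: [-2.5, 2.4, -6.2]
opening: 0.55
```

```bash
python3 g.py .467,-.312,.055,90
```

```text
8.0667 [ 0.4647 -0.3076  0.1007] [-0.77  0.19  1.95  0.    1.02 -2.32] [-2.51  2.35 -6.22] 0.55
shift [ 0.152 -0.01  -0.017] turn [-0.014  0.009 -0.009] turn [ 1.986 -0.014 -0.013]
```

Call:
play_rows(
  rows=[
    [0,[0,-0.005,-0.01],[0,0,0]],
    [0,[0.08,-0.005,-0.01],[0,0,0]],
    [0,[0.14,-0.005,-0.01],[0,0,0]],
    [0,[0.15,-0.005,-0.01],[0,0,0]],
    [0,[0.16,-0.005,-0.01],[0,0,0]],
    [0,[0.17,-0.005,-0.01],[0,0,0]],
    [0,[0.175,-0.005,-0.01],[0,0,0]],
    [0,[0.175,-0.005,-0.01],[0,0,0]],
  ],
)

```text
time: 8.73
eef_pos: [0.4722, -0.3154, 0.0592]
tcp_rot: [-0.496, 0.505, 0.494, 0.505]
contact_force: [0.2, -0.9, -5.5]
opening: 0.55
```

Call:
play_rows(
  rows=[
    [0,[0,0,0.016],[0,0,0]],
    [0,[0.02,0,0.016],[0,0,0]],
    [0,[0.03,0,0.016],[0,0,0]],
    [0,[0.04,0,0.016],[0,0,0]],
    [0,[0.04,0,0.016],[0,0,0]],
  ],
)

```text
time: 9.15
eef_pos: [0.4726, -0.3103, 0.0517]
tcp_rot: [-0.494, 0.505, 0.496, 0.505]
contact_force: [-10.4, 10.1, 23.8]
opening: 0.552
```

Call:
play_rows(
  rows=[
    [0,[-0.006,0,0],[0,0,0]],
    [0,[-0.009,0,0],[0,0,0]],
    [0,[-0.009,0,0],[0,0,0]],
  ],
)

```text
time: 9.4
eef_pos: [0.4728, -0.3105, 0.0517]
tcp_rot: [-0.495, 0.505, 0.494, 0.505]
contact_force: [-3.4, 2.7, 8.0]
opening: 0.551
```

```bash
python3 g.py; python3 -c "
from h import *
c=shot('top');a=c['color'][200:310,285:425,::-1];b=shot('side')['color'][210:320,260:400,::-1]
cv2.imwrite('pics/p2.png',cv2.resize(np.hstack([a,b]),None,fx=2.8,fy=2.8,interpolation=2))"
```

```text
9.4 [ 0.4728 -0.3105  0.0517] [-0.76  0.27  1.96  0.    0.91 -2.31] [-3.39  2.74  8.04] 0.551
```

View pics/p2.png

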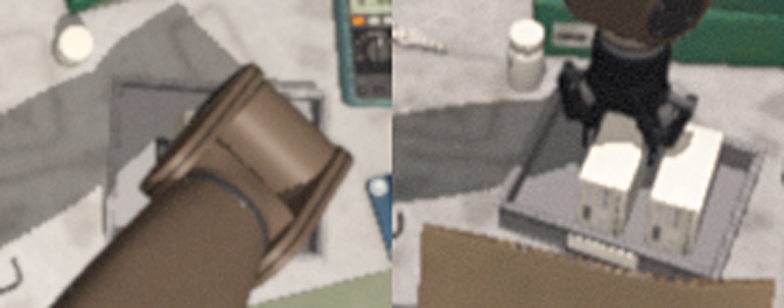

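The side view shows both cartons upright in the stock tray with a gap between them. I'll release this one and go to the middle carton.

Call:
play_rows(
  rows=[
    [63,[-0.003,0,0],[0,0,0]],
    [63,[-0.003,0,0],[0,0,0]],
    [63,[-0.06,0,0],[0,0,0]],
    [63,[-0.2,0,0],[0,0,0]],
    [63,[-0.33,0,0],[0,0,0]],
    [100,[-0.4,0.05,0.5],[0.2,0,0]],
    [100,[-0.4,0.05,0.95],[0.21,0,0]],
    [100,[-0.4,0.05,0.95],[0.21,0,0]],
    [100,[-0.4,0.05,0.95],[0.21,0,0]],
    [100,[-0.4,0.05,0.95],[0.21,0,0]],
  ],
)

```text
time: 10.33
eef_pos: [0.4643, -0.1019, 0.1645]
tcp_rot: [-0.406, 0.579, 0.404, 0.58]
contact_force: [0.5, -0.3, 0.2]
opening: 0.999
```

```bash
python3 g.py .457,.003,.13,70.5
```

```text
10.3333 [ 0.4643 -0.1019  0.1645] [-0.43 -0.1   2.12 -0.    1.12 -1.65] [ 0.45 -0.33  0.23] 0.999
shift [0.115 0.143 0.32 ] turn [-0.007 -0.     0.001] turn [1.993 0.002 0.   ]
```

Call:
play_rows(
  rows=[
    [100,[0.05,0.14,0.32],[-0.007,0,0]],
    [100,[0.1,0.14,0.32],[-0.007,0,0]],
    [100,[0.1,0.14,0.32],[-0.007,0,0]],
    [100,[0.1,0.14,0.32],[-0.007,0,0]],
    [100,[0.11,0.14,0.32],[-0.007,0,0]],
  ],
)

```text
time: 10.75
eef_pos: [0.458, 0.0023, 0.1311]
tcp_rot: [-0.41, 0.576, 0.409, 0.577]
contact_force: [1.2, -0.3, 0.0]
opening: 1.0
```

```bash
python3 g.py .457,.003,.04,70.5
```

```text
10.75 [0.458  0.0023 0.1311] [-0.22 -0.09  2.18 -0.    1.05 -1.45] [ 1.24 -0.33  0.03] 1.0
shift [0.304 0.004 0.001] turn [ 0.003 -0.     0.001] turn [-1.997e+00 -1.000e-03 -0.000e+00]
```

Call:
play_rows(
  rows=[
    [100,[0.12,0,0],[0,0,0]],
    [100,[0.22,0,0],[0,0,0]],
    [100,[0.3,0,0],[0,0,0]],
    [0,[0.3,0,0],[0,0,0]],
    [0,[0.3,0,0],[0,0,0]],
    [0,[0.3,0,0],[0,0,0]],
    [0,[0.3,0,0],[0,0,0]],
    [0,[0.3,0,0],[0,0,0]],
    [0,[0.3,0,0],[0,0,0]],
  ],
)

```text
time: 11.5
eef_pos: [0.4599, 0.0006, 0.0431]
tcp_rot: [-0.41, 0.576, 0.407, 0.578]
contact_force: [0.5, -1.1, 6.7]
opening: 0.554
```

Call:
play_rows(
  rows=[
    [0,[-0.08,0,0],[0,0,0]],
    [0,[-0.2,0,0],[0,0,0]],
    [0,[-0.3,0,0],[0,0,0]],
    [0,[-0.4,0,0],[0,0,0]],
    [0,[-0.4,0,0],[0,0,0]],
    [0,[-0.4,0,0],[0,0,0]],
    [0,[-0.4,0,0],[0,0,0]],
  ],
)

```text
time: 12.08
eef_pos: [0.4572, 0.0015, 0.1604]
tcp_rot: [-0.408, 0.577, 0.409, 0.577]
contact_force: [-0.6, 0.0, -1.1]
opening: 0.553
```

```bash
python3 g.py .467,-.247,.17,90 .462,.326,.17,95
```

```text
12.0833 [0.4572 0.0015 0.1604] [-0.22 -0.13  2.16  0.    1.12 -1.45] [-0.61  0.03 -1.05] 0.553
shift [-0.032 -0.306 -0.77 ] turn [-0.216  0.    -0.001] turn [ 1.784e+00 -1.000e-03 -0.000e+00] 
shift [-0.032  0.345  1.025] turn [-0.271  0.    -0.001] turn [ 1.729e+00 -1.000e-03 -0.000e+00]
```

Forces on lifting were −5.7 N and −5.3 N for the first two cartons, so both are full. This one reads −1.1 N, so it is empty and goes to the crate.

Call:
play_rows(
  rows=[
    [0,[-0.03,0.33,0.98],[-0.27,0,0]],
    [0,[-0.03,0.33,0.98],[-0.27,0,0]],
    [0,[-0.03,0.33,0.98],[-0.27,0,0]],
    [0,[-0.03,0.33,0.98],[-0.27,0,0]],
    [0,[-0.03,0.33,0.98],[-0.27,0,0]],
    [0,[-0.03,0.33,0.98],[-0.27,0,0]],
    [0,[-0.03,0.33,0.98],[-0.27,0,0]],
    [0,[-0.03,0.33,0.98],[-0.27,0,0]],
    [0,[0.1,0.33,0.98],[-0.27,0,0]],
    [0,[0.15,0.33,0.98],[-0.27,0,0]],
  ],
)

```text
time: 12.92
eef_pos: [0.4593, 0.312, 0.1108]
tcp_rot: [-0.521, 0.48, 0.523, 0.475]
contact_force: [-1.9, -0.6, -1.9]
opening: 0.554
```

```bash
python3 g.py .462,.32,.052,95; python3 -c "
from h import *
shot('wrist','w3.png')"
```

```text
12.9167 [0.4593 0.312  0.1108] [ 0.41  0.16  1.96 -0.    1.03 -1.24] [-1.94 -0.63 -1.95] 0.554
shift [ 0.196 -0.013  0.026] turn [ 0.001 -0.001 -0.004] turn [-1.999  0.007 -0.002]
```

View pics/w3.png

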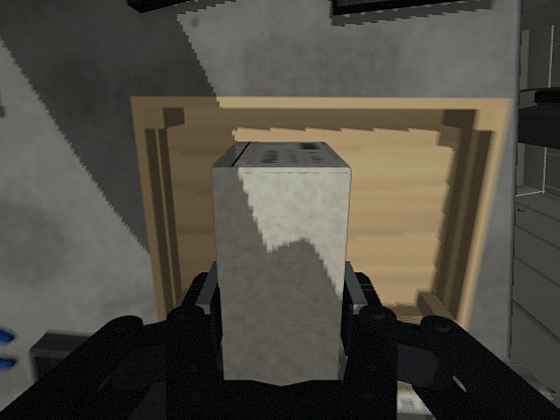

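The carton hangs over the crate interior (crate rim at columns 130–510) and is well aligned. Contact should come at a TCP height of about 0.050, so I'll lower it gently.

Call:
play_rows(
  rows=[
    [0,[0.06,-0.013,0.026],[0,0,0]],
    [0,[0.12,-0.013,0.026],[0,0,0]],
    [0,[0.16,-0.013,0.026],[0,0,0]],
    [0,[0.18,-0.013,0.026],[0,0,0]],
    [0,[0.19,-0.013,0.026],[0,0,0]],
    [0,[0.2,-0.013,0.026],[0,0,0]],
    [0,[0.2,-0.013,0.026],[0,0,0]],
  ],
)

```text
time: 13.55
eef_pos: [0.4657, 0.3194, 0.056]
tcp_rot: [0.521, -0.478, -0.521, -0.478]
contact_force: [-0.7, -1.2, -0.4]
opening: 0.555
```

Call:
play_rows(
  rows=[
    [0,[0.007,0,0],[0,0,0]],
    [0,[0.014,0,0],[0,0,0]],
    [0,[0.02,0,0],[0,0,0]],
    [0,[0.02,0,0],[0,0,0]],
  ],
)

```text
time: 13.88
eef_pos: [0.4655, 0.3196, 0.0499]
tcp_rot: [-0.521, 0.478, 0.521, 0.478]
contact_force: [-0.0, -0.1, -1.3]
opening: 0.547
```

Call:
play_rows(
  rows=[
    [0,[0.007,0,0],[0,0,0]],
    [0,[0.007,0,0],[0,0,0]],
    [0,[0.007,0,0],[0,0,0]],
  ],
)

```text
time: 14.13
eef_pos: [0.4659, 0.3198, 0.0492]
tcp_rot: [0.521, -0.478, -0.521, -0.478]
contact_force: [-3.1, -0.3, 4.4]
opening: 0.551
```

Call:
play_rows(
  rows=[
    [66,[0,0,0],[0,0,0]],
    [66,[0,0,0],[0,0,0]],
    [66,[-0.06,0,0],[0,0,0]],
    [66,[-0.2,0,0],[0,0,0]],
    [66,[-0.33,0,0],[0,0,0]],
    [100,[-0.45,0,-0.05],[0.1,0,0]],
    [100,[-0.5,-0.37,-0.95],[1,0,0]],
    [100,[-0.5,-0.37,-0.95],[1,0,0]],
    [100,[-0.5,-0.37,-0.95],[1,0,0]],
    [100,[-0.5,-0.37,-0.95],[1,0,0]],
  ],
)

```text
time: 14.97
eef_pos: [0.5435, 0.1552, 0.1919]
tcp_rot: [-0.347, 0.616, 0.347, 0.617]
contact_force: [0.3, 1.0, 0.5]
opening: 1.003
```

```bash
python3 g.py .56,.02,.2,5
```

```text
14.9667 [0.5435 0.1552 0.1919] [ 0.1   0.08  1.89  0.    1.17 -0.93] [0.34 1.   0.47] 1.003
shift [-0.027 -0.281 -0.357] turn [0.597 0.001 0.   ] turn [-1.403e+00 -0.000e+00  1.000e-03]
```

Call:
play_rows(
  rows=[
    [100,[0,-0.36,-0.5],[0.62,0,0]],
    [100,[0,-0.36,-0.5],[0.62,0,0]],
    [100,[0,-0.36,-0.5],[0.62,0,0]],
    [100,[0,-0.36,-0.5],[0.62,0,0]],
    [100,[0,-0.36,-0.5],[0.62,0,0]],
    [100,[0,-0.36,-0.5],[0.62,0,0]],
    [100,[0,-0.36,-0.5],[0.62,0,0]],
    [100,[0,-0.36,-0.5],[0.62,0,0]],
    [100,[0,-0.36,-0.5],[0.62,0,0]],
  ],
)

```text
time: 15.72
eef_pos: [0.5584, -0.0279, 0.1911]
tcp_rot: [-0.019, 0.707, 0.019, 0.707]
contact_force: [-0.5, -0.4, 0.3]
opening: 0.999
```

```bash
python3 g.py .607,0,.2,5; python3 -c "
from h import *
import pickle
pickle.dump(shot('wrist','w4.png'),open('w4.pkl','wb'))"
```

```text
15.7167 [ 0.5584 -0.0279  0.1911] [-0.23  0.07  1.9   0.    1.17 -0.29] [-0.54 -0.39  0.32] 0.999
shift [-0.03   0.084  0.167] turn [-0.021 -0.    -0.   ] turn [ 1.979 -0.     0.   ]
```

View pics/w4.png

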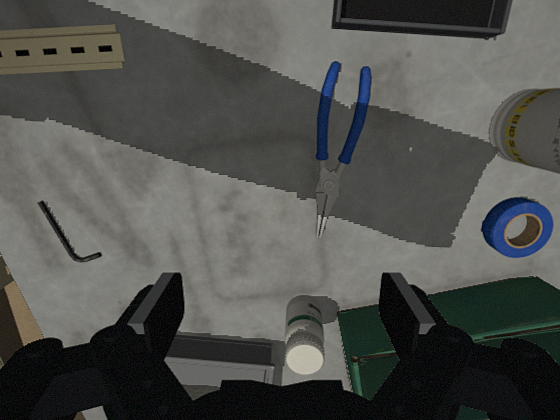

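The wrist view shows the pliers' tip at (319,237), pivot at (328,185) and handle ends at (335,65) and (367,70), with clear space around them.

```bash
python3 - <<'E'
from h import *
import pickle
c=pickle.load(open('w4.pkl','rb'))
t,pv,h1,h2,k1,k2=[ray(c,u,v,.008) for u,v in [(319,237),(328,185),(335,65),(367,70),(323,158),(345,160)]]
h=(h1+h2)/2;d=h-t;L=np.linalg.norm(d);d/=L;yaw=np.degrees(np.arctan2(d[1],d[0]))
print(t.round(3),pv.round(3),h1.round(3),h2.round(3),L,yaw,'tray corners',[ray(c,u,v,.025).round(3) for u,v in[(334,25),(500,38)]],'neck',k1.round(3),k2.round(3))
o=(t+h)/2;print('origin',o.round(3),'grip +20mm',(o+.02*d).round(3))
g=o+.012*d;move([g[0],g[1],.06],np.radians(yaw-90));move([g[0],g[1],.003],np.radians(yaw-90))
E
```

```text
[ 0.601 -0.083  0.008] [ 0.605 -0.028  0.008] [0.6   0.082 0.008] [0.629 0.079 0.008] 0.16458039846400463 85.14457278585101 tray corners [array([0.594, 0.11 , 0.025]), array([0.732, 0.108, 0.025])] neck [ 0.598 -0.001  0.008] [ 0.619 -0.002  0.008]
origin [ 0.608 -0.001  0.008] grip +20mm [0.61  0.018 0.008]
shift [0.437 0.117 0.176] turn [ 0.091 -0.    -0.   ] turn [-1.909  0.    -0.   ] 
shift [0.627 0.117 0.176] turn [ 0.091 -0.    -0.   ] turn [-1.909  0.    -0.   ]
```

Call:
play_rows(
  rows=[
    [60,[0,0.117,0.176],[0.09,0,0]],
    [60,[0.05,0.117,0.176],[0.09,0,0]],
    [60,[0.15,0.117,0.176],[0.09,0,0]],
    [60,[0.28,0.117,0.176],[0.09,0,0]],
    [60,[0.4,0.117,0.176],[0.09,0,0]],
    [60,[0.5,0.117,0.176],[0.09,0,0]],
    [60,[0.57,0.117,0.176],[0.09,0,0]],
    [60,[0.57,0.117,0.176],[0.09,0,0]],
    [60,[0.57,0.117,0.176],[0.09,0,0]],
  ],
)

```text
time: 16.52
eef_pos: [0.6081, 0.0109, 0.0191]
tcp_rot: [0.029, 0.708, -0.029, 0.705]
contact_force: [-0.0, -0.2, 1.1]
opening: 0.6
```

```bash
python3 g.py .609,.011,.003,-4.9
```

```text
16.5167 [0.6081 0.0109 0.0191] [-0.15  0.4   1.86 -0.    0.88 -0.07] [-0.03 -0.2   1.07] 0.6
shift [0.054 0.001 0.003] turn [ 0.002 -0.002 -0.   ] turn [-1.998  0.    -0.003]
```

Call:
play_rows(
  rows=[
    [60,[0.03,0,0],[0,0,0]],
    [60,[0.05,0,0],[0,0,0]],
    [60,[0.05,0,0],[0,0,0]],
    [0,[0.05,0,0],[0,0,0]],
    [0,[0.05,0,0],[0,0,0]],
    [0,[0.05,0,0],[0,0,0]],
    [0,[0.05,0,0],[0,0,0]],
    [0,[0.05,0,0],[0,0,0]],
  ],
  force=50,
)

```text
time: 17.18
eef_pos: [0.6098, 0.0104, 0.0066]
tcp_rot: [0.03, 0.706, -0.03, 0.707]
contact_force: [-1.8, 0.4, 6.1]
opening: 0.411
```

Call:
play_rows(
  rows=[
    [0,[0,0,0],[0,0,0]],
    [0,[-0.03,0,0],[0,0,0]],
    [0,[-0.1,0,0],[0,0,0]],
    [0,[-0.2,0,0],[0,0,0]],
    [0,[-0.3,0,0],[0,0,0]],
    [0,[-0.35,0,0],[0,0,0]],
    [0,[-0.35,0,0],[0,0,0]],
    [0,[-0.35,0,0],[0,0,0]],
  ],
)

```text
time: 17.85
eef_pos: [0.6095, 0.0104, 0.111]
tcp_rot: [0.03, 0.706, -0.03, 0.707]
contact_force: [-1.0, 0.5, -2.6]
opening: 0.405
```

```bash
python3 g.py .662,.243,.1,0 .662,.243,.025,0;python3 -c "
from h import *
b=shot('side')['color'][150:270,160:340,::-1];w=shot('wrist')['color'][:,:,::-1]
cv2.imwrite('pics/p5.png',np.hstack([cv2.resize(b,(400,267)),cv2.resize(w,(356,267))]))"
```

```text
17.85 [0.6095 0.0104 0.111 ] [-0.15  0.27  1.83 -0.    1.04 -0.06] [-1.04  0.45 -2.64] 0.405
shift [0.037 0.787 0.109] turn [-0.054  0.001  0.   ] turn [ 1.946  0.    -0.002] 
shift [0.287 0.787 0.108] turn [-0.054  0.001  0.   ] turn [ 1.946  0.    -0.002]
```

View pics/p5.png

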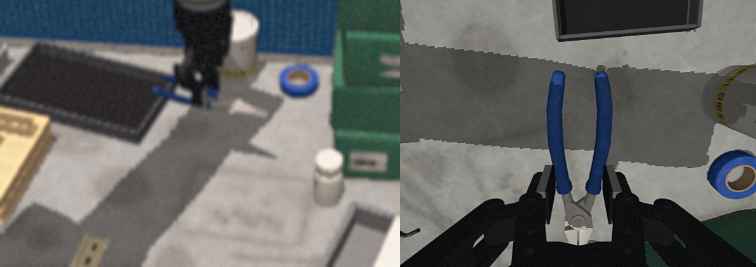

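Call:
play_rows(
  rows=[
    [0,[0,0.785,0.11],[-0.054,0,0]],
    [0,[0,0.785,0.11],[-0.054,0,0]],
    [0,[0,0.785,0.11],[-0.054,0,0]],
    [0,[0,0.785,0.11],[-0.054,0,0]],
    [0,[0,0.785,0.11],[-0.054,0,0]],
    [0,[0,0.785,0.11],[-0.054,0,0]],
    [0,[0.1,0.785,0.11],[-0.054,0,0]],
    [0,[0.19,0.785,0.11],[-0.054,0,0]],
    [0,[0.25,0.785,0.11],[-0.054,0,0]],
    [0,[0.25,0.785,0.11],[-0.054,0,0]],
  ],
)

```text
time: 18.78
eef_pos: [0.6558, 0.2414, 0.026]
tcp_rot: [-0.002, 0.713, -0.001, 0.702]
contact_force: [-1.7, 0.0, -3.8]
opening: 0.405
```

```bash
python3 g.py .662,.241,.0115,0
```

```text
18.7833 [0.6558 0.2414 0.026 ] [ 0.21  0.56  1.61 -0.    0.99  0.21] [-1.69  0.02 -3.79] 0.405
shift [ 0.048 -0.001  0.021] turn [ 0.001 -0.01   0.002] turn [-1.999 -0.003 -0.015]
```

Call:
play_rows(
  rows=[
    [0,[0,0,0],[0,0,0]],
    [0,[0.02,0,0],[0,0,0]],
    [0,[0.04,0,0],[0,0,0]],
    [0,[0.06,0,0],[0,0,0]],
    [0,[0.06,0,0],[0,0,0]],
  ],
)

```text
time: 19.2
eef_pos: [0.6615, 0.2421, 0.0166]
tcp_rot: [-0.0, 0.707, -0.0, 0.707]
contact_force: [-0.8, 0.5, -1.8]
opening: 0.403
```

Call:
play_rows(
  rows=[
    [0,[0.007,0,0],[0,0,0]],
    [0,[0.014,0,0],[0,0,0]],
    [0,[0.016,0,0],[0,0,0]],
    [0,[0.016,0,0],[0,0,0]],
  ],
)

```text
time: 19.53
eef_pos: [0.6619, 0.2424, 0.0126]
tcp_rot: [-0.0, 0.707, 0.0, 0.707]
contact_force: [-0.3, 0.2, -2.0]
opening: 0.403
```

Call:
play_rows(
  rows=[
    [0,[0.005,0,0],[0,0,0]],
    [0,[0.005,0,0],[0,0,0]],
    [60,[0.003,0,0],[0,0,0]],
    [60,[0.003,0,0],[0,0,0]],
    [60,[0.003,0,0],[0,0,0]],
    [60,[-0.1,0,0],[0,0,0]],
    [60,[-0.24,0,0],[0,0,0]],
    [60,[-0.38,0,0],[0,0,0]],
    [60,[-0.52,0,0],[0,0,0]],
    [60,[-0.6,0,0],[0,0,0]],
  ],
)

```text
time: 20.37
eef_pos: [0.664, 0.2429, 0.1996]
tcp_rot: [0.001, 0.704, 0.001, 0.71]
contact_force: [1.0, 0.1, 1.0]
opening: 0.598
```

Call:
play_rows(
  rows=[
    [60,[-0.1,-0.5,-0.3],[0,0,0]],
    [60,[-0.1,-0.5,-0.3],[0,0,0]],
    [60,[-0.1,-0.5,-0.3],[0,0,0]],
    [60,[-0.1,-0.5,-0.3],[0,0,0]],
    [60,[-0.1,-0.5,-0.3],[0,0,0]],
    [60,[-0.1,-0.5,-0.3],[0,0,0]],
  ],
)

```text
time: 20.87
eef_pos: [0.5715, 0.0903, 0.2242]
tcp_rot: [0.001, 0.706, -0.001, 0.708]
contact_force: [0.6, 1.2, 0.1]
opening: 0.6
```

```bash
python3 g.py; python3 -c "
from h import *
import pickle
a=shot('top');b=shot('side');pickle.dump((a,b),open('v1.pkl','wb'))
A=a['color'][130:310,80:440,::-1];B=b['color'][140:320,80:440,::-1]
cv2.imwrite('pics/f6.png',cv2.resize(np.vstack([A,B]),None,fx=1.65,fy=1.65,interpolation=2))"
```

```text
20.8667 [0.5715 0.0903 0.2242] [-0.02  0.08  1.83 -0.    1.23 -0.02] [0.58 1.19 0.11] 0.6
```

View pics/f6.png

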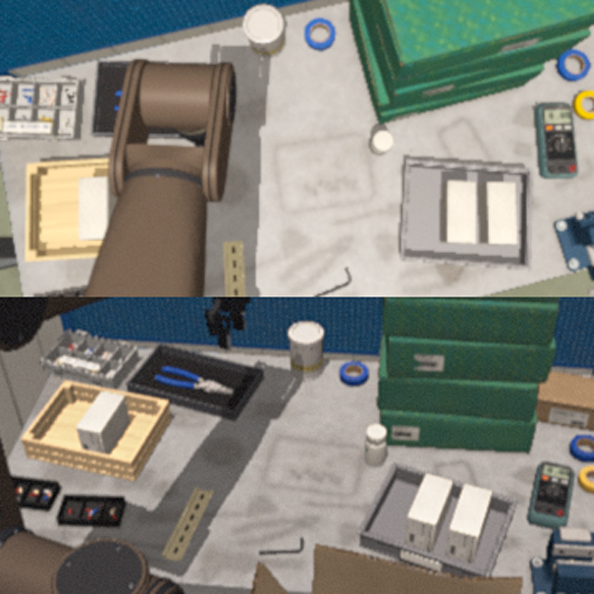

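All three cartons stand upright in the right containers, the pliers lie flat in the tool tray, and the arm is clear. From the release poses and measured tray centres, the stock tray offsets are about (0, −57) mm and (+5, +12) mm, and the crate offset is about (+4, −6) mm. The pliers are within about 2 mm of the tool tray's centre.

```bash
python3 -c "
from h import *
import pickle
a,b=pickle.load(open('v1.pkl','rb'))
for n,u,v,z in [('s1',384.2,258.5,.077),('s2',359.4,258.5,.077),('bottle',382/1.65+80,138/1.65+130,.08),('tin',263/1.65+80,25/1.65+130,.1),('meter',556/1.65+80,139/1.65+130,.043)]: print(n,ray(a,u,v,z).round(3))
print('pliers',ray(b,194/1.65+80,(380-297)/1.65+140,.01).round(3))
print(ctrl.get_state()['dq'].round(2));print(ctrl.sign_off())"
```

```text
s1 [ 0.468 -0.381  0.077]
s2 [ 0.466 -0.31   0.077]
bottle [ 0.591 -0.174  0.08 ]
tin [0.784 0.038 0.1  ]
meter [ 0.602 -0.491  0.043]
pliers [0.665 0.234 0.01 ]
[ 0.03  0.03 -0.02 -0.   -0.   -0.  ]
the job is handed in; nothing more can be done
None
```

I handed the job in after about 21 s of the 72 s. Everything is where the task asks, as far as my last images show; the hand-in reports no verdict.

- **Cartons:** Lifting gave −5.7 N and −5.3 N on the right-hand and left-hand cartons, so both are full and stand in the stock tray. The middle one gave −1.1 N, so it is empty and stands in the crate. The last images show all three upright. The two in the stock tray measure about −58 mm and +13 mm from its centre in y. The crate one was let go about 6 mm from the crate's centre.
- **Pliers:** They lie flat in the tool tray, about 6 mm from its centre.
- **Bystanders:** The bottle, tin and multimeter measured within about 4 mm of where they started.
- **Disagreements:** While I lowered the second full carton, the wrist force briefly reached about 24 N upward. I eased off before releasing it. The arm blocked the top view of the crate carton and the pliers, so those two were checked from the side view and release poses only.

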